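# Refit the battery pack of an upturned kitchen scale

### The arm

A 6-joint arm with a two-finger parallel gripper is mounted at the origin on a cart in front of the work surface, level with it; the furniture and walls round the work are solid. World frame = base frame: x ahead of the robot, y to its left, z up, the work surface at z = 0. Lengths are in m, angles in rad, forces in N, time in s.
With the tool pointing down it reaches from about 0.35 to 0.775 m from the base axis. Payload 5.5 kg.
Tool frame: the origin (TCP) lies between the finger pads; the fingertips stand 22 mm ahead of it and the grasp point (between the pads) lies 3 mm ahead of it; z points along the fingers, y is the line along which they close (so a half turn about z gives the same grasp; the last joint's range is limited). The gripper opens to 85 mm and grips with 20 to 120 N. Pads are 22 mm wide; open, the fingers measure 114 mm over their backs; the gripper's body (76 mm by 85 mm) begins 54 mm behind the grasp point. The pads swing forward as they close: fully open they stand 13 mm farther back than shut.
Start: joints at [-1.441, 0.313, 0.046, 1.304, 0, 1.431], TCP at [0.153, -0.554, 0.253] pointing down, gripper open.
Joint ranges: [-2.76, 2.76], [-0.86, 1.69], [-1.03, 1.26], [-2.2, 2.34], [-1.47, 1.5], [-3.14, 3.14]. Speed limits (rad/s): [2.57, 2.57, 3.14, 3.14, 3.14, 3.14].

### API

Orientations are given as a unit quaternion [w, x, y, z].
In Python, from workcell import env gives the robot as it stands.
- The arm moves only by the shell command python3 nudge.py 'ROWS' [OPENING] [FORCE]. ROWS is a JSON list of rows, 1 to 8 of them, each of 6 numbers: dx, dy, dz in m, then a rotation vector rx, ry, rz in rad; each row is the pose to reach, as a shift and turn from the pose commanded when the command began, along the tool's axes at that moment; what a row does not reach only later rows make up. A row lasts 1/8 s, in which the tool goes at most 0.0625 m and 0.188 rad, less where a joint would pass 70% of its speed; a pose out of reach is approached as far as the arm can. OPENING is the finger opening in m, set as the command begins (- or left out keeps the last). The fingers move at their own pace and stop on an object; FORCE is the grip in N (left out, the last holds). Time passes only in rows, so rows that do not move let the fingers close. It prints the time, the measured TCP pose, the force, the opening and the grip force at its end.
- env.get_state(): the state, without advancing time (a new reading comes with each control period).
- env.read_camera(name): name is "scene" or "side" or "wrist"; returns a dict with "image" (400x640x3 uint8, red, green, blue), "K" (3x3 intrinsics, pixels), "R" (3x3) and "t" (3): a world point X has camera coordinates R X + t. Camera axes: x right, y down, z forward; pixel columns grow to the right and rows downward; lengths in m; the calibration is good to about 2 mm. A picture is of the moment at which its call begins. There is no depth.
- env.hand_in(): hands the job in; it is judged then, once.
The state is a dict: "clock": time; "joint_pos": joint angles; "qvel": joint speeds; "tau": joint torques, N m; "tcp_pos": TCP position; "orientation": TCP orientation; "wrist_force": force on the tool from outside, world axes, zero at the start; "ft_torque": the same for the moment, N m; "finger_gap": finger opening in m; "grip_force": force on a finger pad.
Only numpy, scipy, OpenCV 4.12 (cv2) and the standard library are available. Lean on these libraries where they do the work, as an engineer would, in place of code of your own. Each camera call takes 0.05 s, during which the arm holds its last target. There are 200 camera calls.

### The job

The kitchen scale lies upside down with its battery bay open. Put the rechargeable battery pack in, label up: hold it at a slant, hook its thin toe under the fixed lip of the bay, rock it down, and press its other end home until the orange spring catch has snapped back over it. Do not knock or shift the mug, the salt shaker or the spice jar.

Things in the scene. Friction and masses are not known exactly. Their poses are not given: they have to be found in the camera images.
- scale: Kitchen scale lying upside down on its steel pan, white and dark grey, 230 (x) x 165 (y) mm; it does not move. Origin on the worktop under its middle, z up, x from the lip end of its battery bay (the end to the robot's left) to the catch end. Its upturned dark grey underside, the deck, is flat, 42 mm above the worktop; feet 25 mm across stand 8 mm above it at (+-94, +-62) mm.
- bay (a point): Middle of the battery bay's floor, 24 mm above the worktop and 18 mm below the deck, axes as the scale's. The bay is a rectangular pocket in the deck, 84 mm long (end walls at x = -42 and +42 mm) and 49 mm wide (side walls at y = +-24.5 mm, upper edges bevelled 2.5 mm). The finished pack lies flat on this floor and stands 6 mm proud of the deck.
- lip (a point): Lower free edge of the fixed grey lip, at (-37.5, 0, 10) mm of point bay, axes as the scale's. The lip spans the bay's width and juts 4.5 mm from its end wall; underside 10 mm above the bay floor, top sloping up to the deck. The pack's toe belongs under it, so the pack cannot go in flat; with its toe corner at this end wall it clears the lip at slants up to 25 degrees.
- catch (a joint): Travel of the orange spring catch at the bay's other end (m): 0 at rest with its nose out over the bay, up to 0.008 as it is pushed back in +x. Its spring pushes out with 3 N at rest, 5 N at 4 mm. The pack's heel ledge drives it back as that end is pressed down (it takes 7 to 13 N on the ribs), and it snaps out over the ledge when the pack is down flat.
- catch_tip (a point): Tip of the catch's nose, at rest at (37, 0, 11) mm of point bay, axes as the scale's; it moves with the catch. The nose is 20 mm wide, its underside 11 mm above the bay floor, its upper side sloped; a pack hooked under the lip comes to rest on it at a slant of about 10 degrees. The orange thumb grip behind it lies up to 4 mm above the deck, x = 42 to 59 mm of point bay.
- pack: Black battery pack, 82 x 46 x 24 mm over all, about 0.15 kg, flat on the worktop, blue label up. Origin at the middle of its underside, z up, x from toe to heel. Main block x = -31 to +35 mm, 46 mm wide, 24 mm high; toe: a tongue 36 mm wide, 7 mm thick along the underside to x = -41 mm; heel: a ledge 36 mm wide, 9 mm thick to x = +41 mm. Label over the toe half, ribs over the heel half.
- pack_toe (a point): Lower edge of the toe's end, at (-41, 0, 0) mm of the pack, axes as the pack's.
- pack_heel (a point): Lower edge of the heel's end, at (+41, 0, 0) mm of the pack, axes as the pack's.
- mug: White mug, 91 mm high, bystander; origin at the middle of its underside.
- salt: Salt shaker, 44 mm across, 90 mm high, bystander; origin at the middle of its underside.
- spice: Spice jar with a black cap, 41 mm across, 105 mm high, bystander; origin at the middle of its underside.

How it is judged:
On the way:
1. the pack's toe is under the lip while its heel is still raised (x of pack_toe in the frame of bay below -0.0375 m and z of pack_toe in the frame of bay between -0.004 and 0.008 m and y of pack_toe in the frame of bay between -0.012 and 0.012 m and z of pack_heel in the frame of bay above 0.006 m), for 0.05 s.
At the end, for the whole second after the job is handed in: The pack lies flat in the bay, right side up, toe under the lip: centre within 4 mm of the bay's, aligned within 4 degrees, both ends within 3.5 mm of the bay floor, tilt under 3 degrees, at rest, and the catch is back out over the heel (within 1.5 mm of its rest) (x of pack_toe in the frame of bay below -0.0375 m and horizontal distance between pack and bay below 0.004 m and angle between the x axis of pack and the x axis of bay, either way round below 0.07 rad and angle between pack's own z axis and vertical below 0.05 rad and z of each of pack_toe, pack_heel in the frame of bay below 0.0035 m and value of joint catch below 0.0015 m and linear speed of pack below 0.02 m/s); the robot touches nothing.
It fails at once if the mug is shifted more than 30 mm or tipped (distance of mug from where it was at the start of the episode above 0.03 m or angle between mug's own z axis and vertical above 0.4 rad).
It fails at once if the salt shaker is shifted more than 30 mm or tipped (distance of salt from where it was at the start of the episode above 0.03 m or angle between salt's own z axis and vertical above 0.4 rad).
It fails at once if the spice jar is shifted more than 30 mm or tipped (distance of spice from where it was at the start of the episode above 0.03 m or angle between spice's own z axis and vertical above 0.4 rad).
It also fails if it takes over 48 s, if anything falls off the work surface, if the arm or the gripper's body presses on something with over 40 N, if the wrist force passes 120 N, or if a joint passes its speed limit or range.

## Working session

There is one attempt and no reset: what is moved stays moved. The work goes in short steps, Python scripts to look and compute and a shell command to move; the robot and the scene stay as the last step left them, time stands still between calls to the robot, and variables do not carry over. Pictures are saved under pics/ and viewed, at most 12 in all, crops included, and the job is handed in when it is done.

```bash
ls; mkdir -p pics
cat > h.py <<'E'
import numpy as np, cv2
from workcell import env
def cam(n,save=None):
    c=env.read_camera(n); c={k:np.array(v) for k,v in c.items() if k in('image','K','R','t')}
    if save: cv2.imwrite('pics/'+save+'.png',c['image'][:,:,::-1]); np.savez('pics/'+save+'.npz',**c)
    return c
def ray(c,uv):
    d=c['R'].T@np.linalg.solve(c['K'],np.array([uv[0],uv[1],1.])); o=-c['R'].T@c['t']; return o,d/np.linalg.norm(d)
def onz(c,uv,z):
    o,d=ray(c,uv); return o+d*(z-o[2])/d[2]
def tri(*cu):
    A=np.zeros((3,3));b=np.zeros(3)
    rs=[ray(c,u) for c,u in cu]
    for o,d in rs:
        P=np.eye(3)-np.outer(d,d);A+=P;b+=P@o
    X=np.linalg.solve(A,b)
    return X,[np.linalg.norm((np.eye(3)-np.outer(d,d))@(X-o)) for o,d in rs]
def proj(c,X):
    p=c['K']@(c['R']@np.array(X)+c['t']); return p[:2]/p[2]
def load(n): return dict(np.load('pics/'+n+'.npz'))
E
python3 - <<'E'
from h import *
for n in('scene','side'):
    c=cam(n,n+'0'); print(n,-c['R'].T@c['t'],c['R'][2])
cam('wrist','wrist0')
print(env.get_state())
E
```

```text
nudge.py
pics
workcell.py
scene [-0.22022555  0.76788186  0.73836575] [ 0.61365584 -0.58088837 -0.5347852 ]
side [0.31800736 0.64072067 1.32891574] [ 0.18828225 -0.42599991 -0.88491461]
{'clock': 0.15, 'joint_pos': array([-1.44060730e+00,  3.13861230e-01,  4.52768429e-02,  1.30359211e+00,
       -2.65549758e-05,  1.43118912e+00]), 'qvel': array([ 1.74878415e-03, -4.68528460e-03,  2.69851673e-03,  2.79762033e-05,
       -2.00167837e-03, -1.22831764e-03]), 'tau': array([ 1.80164043e-03, -4.81063306e+01,  2.98816609e+01,  1.39122907e-02,
       -2.40491263e-04, -1.06611935e-06]), 'tcp_pos': array([ 0.15319367, -0.55387278,  0.25260981]), 'orientation': array([-6.90141356e-04,  9.90914801e-01,  1.34489331e-01, -1.00276677e-05]), 'wrist_force': array([-0.10731007,  0.63440726, -0.50576486]), 'ft_torque': array([ 0.03349157, -0.02999928,  0.02158946]), 'grip_force': 0.0, 'finger_gap': 0.08524760566445269}
```

View pics/scene0.png

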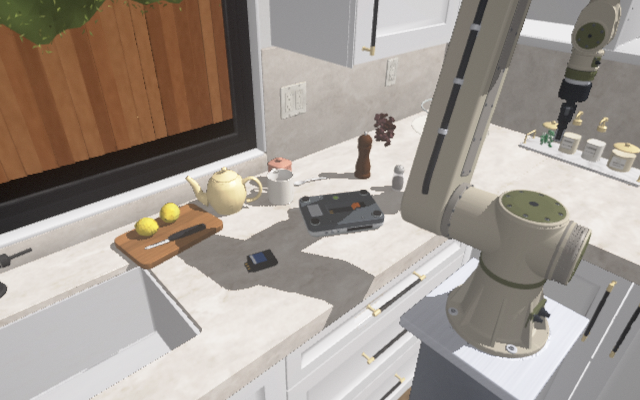

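View pics/side0.png

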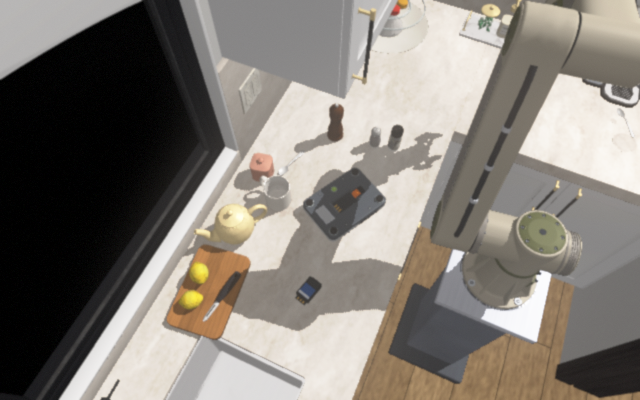

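The scene view shows the pack at about (262,260), the scale at (342,212), the mug at (280,187) and the salt at (399,177). In the side view the pack is at (309,289), the scale at (345,203), the mug at (278,193), and the salt and spice jar at (376,136) and (396,137).

```bash
python3 - <<'E'
from h import *
a,b=load('scene0'),load('side0'); np.set_printoptions(precision=4,suppress=True)
print('pack',tri((a,(262,260)),(b,(309,289))),'scale',tri((a,(342,212)),(b,(345,203))))
print('mug',tri((a,(280,176)),(b,(278,183))))
for u in((376,145),(394,148)): print(onz(b,u,0))
for n,z,roi in(('orange',.046,0),):
  for c in(a,b):
    h=cv2.cvtColor(c['image'],cv2.COLOR_RGB2HSV); m=cv2.inRange(h,(5,150,120),(18,255,255)); 
    n,l,s,ce=cv2.connectedComponentsWithStats(m); print([(s[i].tolist(),ce[i]) for i in range(1,n) if s[i,4]>8])
w=load('wrist0'); print(-w['R'].T@w['t'],w['R'],w['K'])
E
F='[0.488,-0.415,-0.05,0,0,0]'; python3 nudge.py '[[0.244,-0.207,-0.05,0,0,0],[0.244,-0.207,-0.05,0,0,0],[0.488,-0.415,-0.05,0,0,0],[0.488,-0.415,-0.05,0,0,0],[0.488,-0.415,-0.05,0,0,0],[0.488,-0.415,-0.05,0,0,0],[0.488,-0.415,-0.05,0,0,0],[0.488,-0.415,-0.05,0,0,0]]' 0.085; python3 -c "
from workcell import env; print(env.get_state()['tcp_pos'])"
```

```text
clock: 1.15
tcp_pos: [0.4336, -0.1405, 0.295]
orientation: [0.0, 0.991, 0.134, 0.0]
wrist_force: [1.1, -1.1, -0.7]
finger_gap: 0.0849
grip_force: 0.0
[ 0.43363069 -0.14046339  0.29495903]
```

```bash
python3 nudge.py '[[0.055,-0.047,0.03,0,0,0.1],[0.109,-0.094,0.06,0,0,0.2],[0.109,-0.094,0.06,0,0,0.27],[0.109,-0.094,0.06,0,0,0.27],[0.109,-0.094,0.06,0,0,0.27]]'
python3 - <<'E'
from h import *
w=cam('wrist','wrist1'); print(-w['R'].T@w['t'],w['R'])
cv2.imwrite('pics/w1b.png',cv2.resize(w['image'][:,:,::-1],(800,500)))
E
```

```text
clock: 1.78
tcp_pos: [0.5125, -0.023, 0.2349]
orientation: [0.0, 1.0, 0.0, -0.0]
wrist_force: [-0.5, -0.5, 1.1]
finger_gap: 0.085
grip_force: 0.0
[ 0.58556456 -0.02381235  0.35470641] [[ 7.14129865e-04 -9.99999353e-01  8.85790245e-04]
 [-9.58723491e-01 -4.32788002e-04  2.84339726e-01]
 [-2.84339158e-01 -1.05228341e-03 -9.58723180e-01]]
```

View pics/w1b.png

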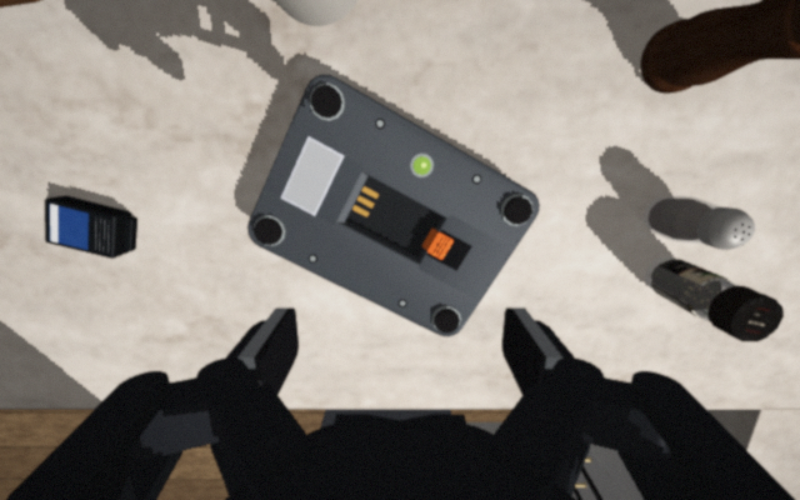

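The wrist view (enlarged 1.25x) shows the scale with its feet at (326,101), (517,208), (446,319) and (267,230), and the bay with its lip at (355,200) and orange catch at (438,244). The pack is at (90,228) with its label, and so its toe, to the left.

```bash
python3 nudge.py '[[0,-0.06,0,0,0,0],[-0.01,-0.12,0,0,0,0],[-0.01,-0.18,0,0,0,0],[-0.02,-0.23,0,0,0,0],[-0.02,-0.23,0,0,0,0],[-0.02,-0.23,0,0,0,0]]'
python3 - <<'E'
from h import *
w=cam('wrist','wrist2'); print(-w['R'].T@w['t'])
cv2.imwrite('pics/w2b.png',cv2.resize(w['image'][:,:,::-1],(800,500)))
E
```

```text
clock: 2.58
tcp_pos: [0.499, 0.1338, 0.235]
orientation: [-0.023, 0.999, 0.041, -0.002]
wrist_force: [0.0, 0.2, 0.7]
finger_gap: 0.0851
grip_force: 0.0
[0.57235427 0.13337204 0.35457287]
```

View pics/w2b.png

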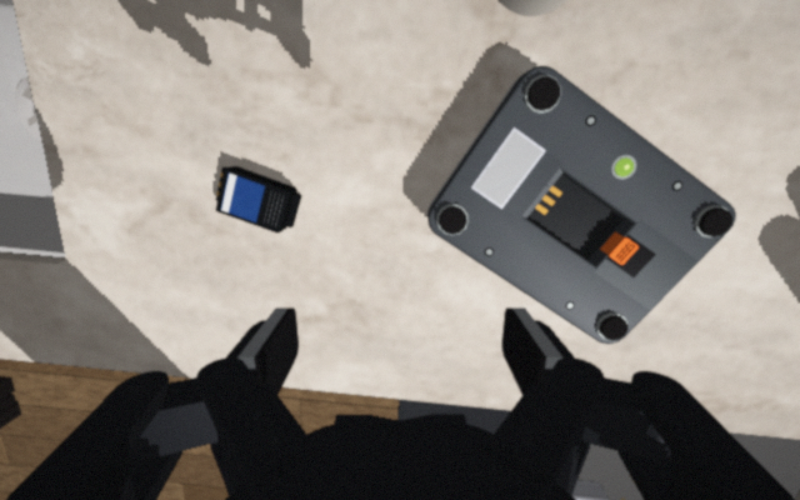

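The second view (1.25x) shows the pack at (258,200), with feet at (543,93), (714,220), (612,327) and (453,219). The tool turned by about 5 degrees and stopped short, so I'll check the joints and measure.

```bash
cat > m.py <<'E'
from h import *
np.set_printoptions(precision=4,suppress=True)
def feet(c,guess):
    g=cv2.cvtColor(c['image'],cv2.COLOR_RGB2GRAY); out=[]
    for u in guess:
        u=np.array(u)/1.25; x,y=np.int32(u); r=17
        p=g[y-r:y+r,x-r:x+r]; m=(p<40).astype(np.uint8)
        n,l,s,ce=cv2.connectedComponentsWithStats(m); i=l[r,r]
        cn=max(cv2.findContours((l==i).astype(np.uint8),cv2.RETR_EXTERNAL,cv2.CHAIN_APPROX_NONE)[0],key=len)
        e=cv2.fitEllipse(cn); out.append(np.array(e[0])+[x-r,y-r]); 
    return out
def hsv(c,lo,hi,minA=20):
    m=cv2.inRange(cv2.cvtColor(c['image'],cv2.COLOR_RGB2HSV),lo,hi)
    return sorted(cv2.findContours(m,cv2.RETR_EXTERNAL,cv2.CHAIN_APPROX_NONE)[0],key=cv2.contourArea)[::-1]
E
python3 - <<'E'
from m import *
a,b=load('wrist1'),load('wrist2')
fa=feet(a,[(326,101),(517,208),(446,319),(267,230)]); fb=feet(b,[(543,93),(714,220),(612,327),(453,219)])
P=[]
for u,v in zip(fa,fb):
    X,e=tri((a,u),(b,v)); P.append(X); print('foot',X,e[0])
P=np.array(P); print('centre',P.mean(0),'dists',[np.linalg.norm(P[i]-P[i-1]) for i in range(4)])
d=(P[1]-P[0]+P[2]-P[3]); print('scale x yaw',np.arctan2(d[1],d[0]))
for c in(a,b):
    k=hsv(c,(100,120,60),(125,255,255))[0]; r=cv2.minAreaRect(k); print(cv2.contourArea(k),r); 
    box=cv2.boxPoints(r); print(np.array([onz(c,q,.024) for q in box]))
ca=[np.mean(cv2.boxPoints(cv2.minAreaRect(hsv(c,(100,120,60),(125,255,255))[0])),axis=0) for c in(a,b)]
print('label',tri((a,ca[0]),(b,ca[1])))
for c in (a,b): # orange
    k=hsv(c,(3,150,90),(20,255,255)); print([ (cv2.contourArea(q),cv2.minAreaRect(q)[0]) for q in k[:3]])
s=env.get_state(); print(s['joint_pos'],s['tcp_pos'])
E
```

```text
foot [0.6202 0.0365 0.0458] 2.802756542679891e-05
foot [ 0.5306 -0.1281  0.0471] 9.672375741897593e-05
foot [ 0.4215 -0.0692  0.0463] 7.454699232734874e-05
foot [0.5114 0.0959 0.0463] 2.316668864037682e-05
centre [ 0.5209 -0.0162  0.0464] dists [np.float64(0.1239601093584525), np.float64(0.18736340053232578), np.float64(0.12394619964760546), np.float64(0.18799267051766544)]
scale x yaw -2.0691818837259
677.0 ((58.540565490722656, 181.5669708251953), (24.411720275878906, 34.18509292602539), 2.4895529747009277)
[[0.4885 0.3125 0.024 ]
 [0.5307 0.2991 0.024 ]
 [0.5294 0.2705 0.024 ]
 [0.4872 0.2829 0.024 ]]
679.0 ((197.44119262695312, 159.2353057861328), (23.28342056274414, 33.22737503051758), 14.03624439239502)
[[0.4905 0.3112 0.024 ]
 [0.5304 0.2992 0.024 ]
 [0.5262 0.2722 0.024 ]
 [0.4859 0.2834 0.024 ]]
label (array([0.5089, 0.2917, 0.0235]), [np.float64(0.00034502889571601806), np.float64(0.00034502889571573394)])
[(353.5, (350.0000305175781, 195.5)), (28.0, (292.20001220703125, 161.1000213623047)), (24.5, (288.3000183105469, 168.40000915527344))]
[(433.0, (496.00006103515625, 198.00001525878906)), (13.0, (444.50006103515625, 152.50001525878906)), (8.5, (439.0000305175781, 160.50001525878906))]
[ 0.0816  0.2042 -0.1444  1.224   0.0465  3.1405] [0.499  0.134  0.2349]
```

```bash
cat >> h.py <<'E'
from scipy.spatial.transform import Rotation as Ro
np.set_printoptions(precision=4,suppress=True)
def Rgoal(psi,lean=0): # tool x at yaw psi, down; lean>0 tips the gripper body towards tool +x
    R0=np.array([[np.cos(psi),np.sin(psi),0],[np.sin(psi),-np.cos(psi),0],[0,0,-1.]])
    return R0@Ro.from_rotvec([0,-lean,0]).as_matrix()
def delta(pos,psi,lean=0):
    s=env.get_state(); q=s['orientation']; R=Ro.from_quat([q[1],q[2],q[3],q[0]]).as_matrix()
    d=R.T@(np.array(pos)-s['tcp_pos']); r=Ro.from_matrix(R.T@Rgoal(psi,lean)).as_rotvec()
    print('delta',d,r,'|',np.linalg.norm(d),np.linalg.norm(r)); return d,r
E
python3 - <<'E'
from h import *
R=Rgoal(1,.3); print(R[:,2],'fingers dir; should point opposite to tool x')
delta((0.514,.309,.18),1.275)
E
```

```text
[-0.1597 -0.2487 -0.9553] fingers dir; should point opposite to tool x
delta [ 0.0295 -0.1704  0.0628] [-0.0419 -0.0262 -1.1921] | 0.18397972554222383 1.1931184087697626
```

```bash
python3 nudge.py '[[0.004,-0.024,0.009,-0.006,-0.004,-0.17],[0.008,-0.049,0.018,-0.012,-0.007,-0.34],[0.012,-0.073,0.027,-0.018,-0.011,-0.51],[0.017,-0.097,0.036,-0.024,-0.015,-0.68],[0.021,-0.122,0.045,-0.03,-0.019,-0.85],[0.025,-0.146,0.054,-0.036,-0.022,-1.02],[0.0295,-0.1704,0.0628,-0.042,-0.026,-1.192],[0.0295,-0.1704,0.0628,-0.042,-0.026,-1.192]]'
python3 - <<'E'
from h import *
w=cam('wrist','wrist3'); i=w['image']
cv2.imwrite('pics/w3c.png',cv2.resize(i[60:310,150:490,::-1],None,fx=2.2,fy=2.2))
s=env.get_state(); print(s['joint_pos'],s['tcp_pos'])
E
```

```text
clock: 3.62
tcp_pos: [0.5137, 0.3102, 0.1789]
orientation: [-0.0, 0.803, 0.596, -0.001]
wrist_force: [1.1, -0.7, 0.3]
finger_gap: 0.0848
grip_force: 0.0
[ 0.4085  0.3912 -0.0244  1.1563 -0.0005  2.2757] [0.5137 0.3094 0.1793]
```

View pics/w3c.png

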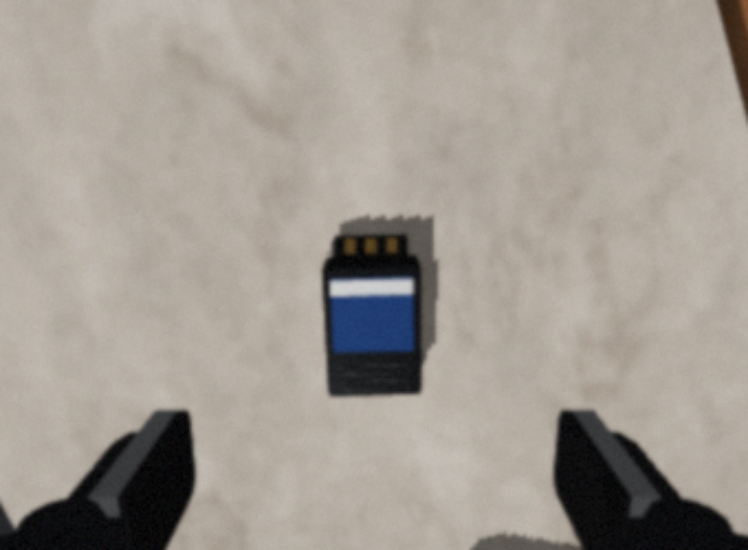

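The close crop shows the pack upright in the view: gold toe contacts at the top (370,245), label at (371,315), ribs at (375,375), and heel edge at row 394 running from column 330 to 421.

Run:
```python
from m import *
c=load('wrist3'); f=lambda u,v:(u/2.2+150,v/2.2+60)
L,Rr=onz(c,f(330,394),.024),onz(c,f(421,394),.024); print('heel corners',L,Rr,'width',np.linalg.norm(L-Rr))
k=hsv(c,(100,120,60),(125,255,255))[0]; r=cv2.minAreaRect(k); B=np.array([onz(c,q,.024) for q in cv2.boxPoints(r)]); print(r); print(B)
e=[B[i]-B[i-1] for i in range(4)]; print([ (np.linalg.norm(x),np.arctan2(x[1],x[0])) for x in e])
lab=B.mean(0); h=(L+Rr)/2; print('label c',lab,'heel mid',h, 'dist',np.linalg.norm(h-lab),'dir',np.arctan2(*(h-lab)[1::-1]))
# label height from two places
a=load('wrist1'); ka=hsv(a,(100,120,60),(125,255,255))[0]
print('label tri',tri((a,cv2.boxPoints(cv2.minAreaRect(ka)).mean(0)),(c,r[0])))
d=np.array([np.cos(-1.866),np.sin(-1.866),0]); 
for yaw in(-1.866,): print('pack centre',h-.035*d)
t1,t2=onz(c,f(334,236),.007),onz(c,f(408,236),.007); print('toe corners',t1,t2,np.linalg.norm(t1-t2), 'toe->heel',np.linalg.norm(((t1+t2)/2-h)[:2]), np.arctan2(*(h-(t1+t2)/2)[1::-1]))
```

```text
heel corners [0.4785 0.2637 0.024 ] [0.5207 0.2509 0.024 ] width 0.04415846272399853
((319.0, 207.5), (25.0, 38.0), 90.0)
[[0.4936 0.3102 0.024 ]
 [0.5306 0.299  0.024 ]
 [0.5232 0.2729 0.024 ]
 [0.4852 0.2844 0.024 ]]
[(np.float64(0.027160455985525), np.float64(1.2565544997768343)), (np.float64(0.038675579542579656), np.float64(-0.2939902940048653)), (np.float64(0.02715789101677575), np.float64(-1.8463514189352106)), (np.float64(0.039726215694235775), np.float64(2.847642895490889))]
label c [0.5081 0.2916 0.024 ] heel mid [0.4996 0.2573 0.024 ] dist 0.03537122308920419 dir -1.8149166932422505
label tri (array([0.5087, 0.2917, 0.0234]), [np.float64(0.0005228729622162729), np.float64(0.00052287296221643)])
pack centre [0.5098 0.2908 0.024 ]
toe corners [0.5022 0.3342 0.007 ] [0.536 0.324 0.007] 0.035317490736343306 toe->heel 0.07438457040398595 -1.8357219939326013
```

Run:
```python
from h import *
delta((0.5035,.273,.027),1.29)
```

```text
delta [-0.0376  0.0009  0.1524] [-0.0006  0.0011 -0.0157] | 0.1569601060372755 0.01573804431460541
```

```bash
python3 nudge.py '[[-0.0376,0.001,0.04,0,0.001,-0.016],[-0.0376,0.001,0.09,0,0.001,-0.016],[-0.0376,0.001,0.13,0,0.001,-0.016],[-0.0376,0.001,0.1524,0,0.001,-0.016],[-0.0376,0.001,0.1524,0,0.001,-0.016]]' 0.085 && python3 nudge.py '[[0,0,0,0,0,0],[0,0,0,0,0,0],[0,0,0,0,0,0],[0,0,0,0,0,0]]' 0 60
```

```text
clock: 4.3
tcp_pos: [0.5025, 0.2715, 0.0261]
orientation: [-0.001, 0.8, 0.601, -0.002]
wrist_force: [0.5, -0.6, -0.0]
finger_gap: 0.0849
grip_force: 0.0
clock: 4.8
tcp_pos: [0.5051, 0.2737, 0.0294]
orientation: [0.0, 0.799, 0.602, 0.002]
wrist_force: [-0.6, -1.6, 6.3]
finger_gap: 0.0448
grip_force: 62.1
```

```bash
python3 nudge.py '[[0,0,-0.03,0,0,0],[0,0,-0.08,0,0,0],[0,0,-0.1,0,0,0],[0,0,-0.1,0,0,0]]'
python3 - <<'E'
from h import *
print(env.get_state()['finger_gap'])
delta((0.5141,-.0287,.1115),1.0726,.349)
E
```

```text
clock: 5.3
tcp_pos: [0.5052, 0.2739, 0.1299]
orientation: [0.0, 0.799, 0.602, 0.003]
wrist_force: [0.1, 0.5, -1.7]
finger_gap: 0.0444
grip_force: 61.5
0.04442228824793775
delta [-0.2885  0.0917  0.0177] [ 0.0419 -0.3519  0.2165] | 0.3032831384161043 0.4153197044090819
```

```bash
python3 nudge.py '[[-0.045,0.014,0.003,0.007,-0.058,0.036],[-0.09,0.029,0.006,0.014,-0.117,0.072],[-0.135,0.043,0.009,0.021,-0.176,0.108],[-0.18,0.057,0.011,0.028,-0.235,0.144],[-0.225,0.072,0.014,0.035,-0.293,0.18],[-0.265,0.085,0.016,0.04,-0.335,0.206],[-0.2885,0.0917,0.0177,0.0419,-0.3519,0.2165],[-0.2885,0.0917,0.0177,0.0419,-0.3519,0.2165]]' && python3 nudge.py '[[0,0,0,0,0,0],[0,0,0,0,0,0]]'
python3 - <<'E'
from h import *
delta((0.5141,-.0287,.1115),1.0726,.349)
w=cam('wrist','wrist4'); cam('side','side4'); cam('scene','scene4')
cv2.imwrite('pics/w4c.png',cv2.resize(w['image'][20:320,120:520,::-1],None,fx=2,fy=2))
E
```

```text
clock: 6.3
tcp_pos: [0.5118, -0.0303, 0.1084]
orientation: [0.087, 0.847, 0.503, -0.152]
wrist_force: [-1.0, 0.2, -1.0]
finger_gap: 0.0446
grip_force: 61.4
clock: 6.55
tcp_pos: [0.5125, -0.0284, 0.1096]
orientation: [0.088, 0.846, 0.504, -0.151]
wrist_force: [0.3, 0.2, -1.3]
finger_gap: 0.045
grip_force: 61.4
delta [-0.0002  0.0016 -0.002 ] [-0.0026  0.0032  0.0025] | 0.0025213413551558035 0.0048004640968433545
```

View pics/w4c.png

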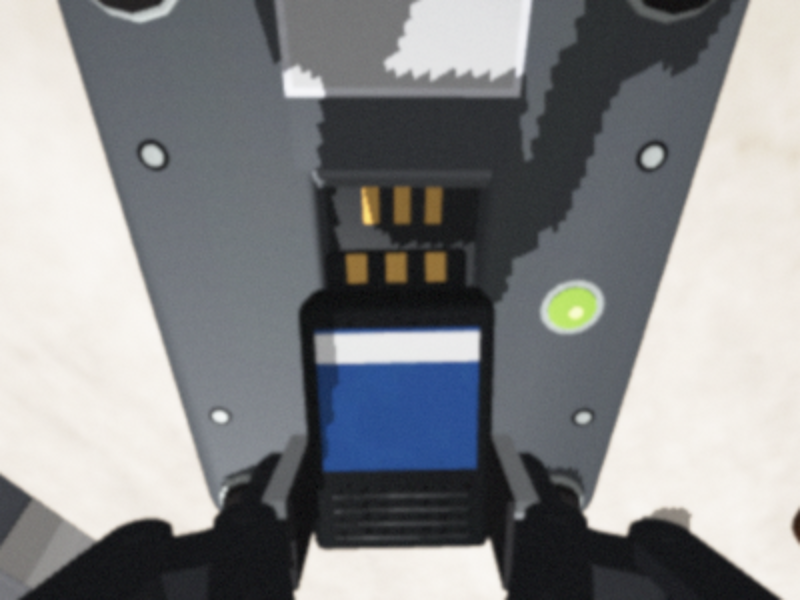

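The wrist crop shows the slanted pack over the bay. Scale features are symmetric about column 402 (lip edge at rows 172–186). The pack's toe is centred on column 396 at row 250 and its heel on column 402, so it needs about 0.02 rad of turn.

Run:
```python
from h import *
c=load('wrist4'); f=lambda u,v:(u/2+120,v/2+20)
B=np.array([.5209,-.0162,.024]); ex=np.array([np.cos(-2.069),np.sin(-2.069),0]); ey=np.array([-ex[1],ex[0],0])
bay=lambda X:np.array([(X-B)@ex,(X-B)@ey,X[2]-.024])*1e3
print('lip wall edge',bay(onz(c,f(401,172),.042)),'lip free',bay(onz(c,f(401,187),.034)))
print('screws',bay(onz(c,f(152,155),.042)),bay(onz(c,f(652,155),.042)),bay(onz(c,f(220,416),.042)),bay(onz(c,f(584,416),.042)))
s=env.get_state(); q=s['orientation']; R=Ro.from_quat([q[1],q[2],q[3],q[0]]).as_matrix()
T=s['tcp_pos']; print('tcp bay',bay(T))
# pack rays in tool frame: x = -(packx), at given tool z plane of pack top (pack z 24)
def tool(u,v,zt):
    o,d=ray(c,f(u,v)); o=R.T@(o-T); d=R.T@d; return (o+d*(zt-o[2])/d[2])*1e3
for H in(.027,.0295):
  print(H,'toe end (top z7)',tool(334,251,H-.007),tool(464,249,H-.007),'heel end top',tool(318,546,H-.024),tool(487,544,H-.024),'label ends',tool(398,470,H-.024),tool(398,333,H-.024))
```

```text
lip wall edge [-42.8715  -0.3887  18.    ] lip free [-35.785   -0.3718  10.    ]
screws [-47.3244 -68.1306  18.    ] [-47.6558  67.7043  18.    ] [ 48.612  -67.8409  18.    ] [48.0495 68.2223 18.    ]
tcp bay [14.8657 -1.393  85.7117]
0.027 toe end (top z7) [ 58.3441 -15.2415  20.    ] [58.8332 16.716  20.    ] heel end top [-13.7548 -19.7805   3.    ] [-13.1721  23.0231   3.    ] label ends [7.5963 0.506  3.    ] [41.8096  0.5276  3.    ]
0.0295 toe end (top z7) [ 58.0944 -15.5291  22.5   ] [58.5922 17.0002 22.5   ] heel end top [-15.508  -20.2004   5.5   ] [-14.9134  23.4753   5.5   ] label ends [6.2781 0.4994 5.5   ] [41.1885  0.5214  5.5   ]
```

```bash
python3 nudge.py '[[0.005,0.0005,0.011,0,0,0.022],[0.0095,0.0005,0.023,0,0,0.022],[0.0095,0.0005,0.023,0,0,0.022],[0.0095,0.0005,0.023,0,0,0.022]]'
python3 - <<'E'
from h import *
w=cam('wrist','wrist5'); i=w['image']
cv2.imwrite('pics/w5c.png',cv2.resize(i[40:300,150:490,::-1],None,fx=2.2,fy=2.2))
E
```

```text
clock: 7.2
tcp_pos: [0.5131, -0.0287, 0.0844]
orientation: [0.09, 0.852, 0.494, -0.151]
wrist_force: [-0.6, 0.4, -0.8]
finger_gap: 0.0444
grip_force: 61.5
```

View pics/w5c.png

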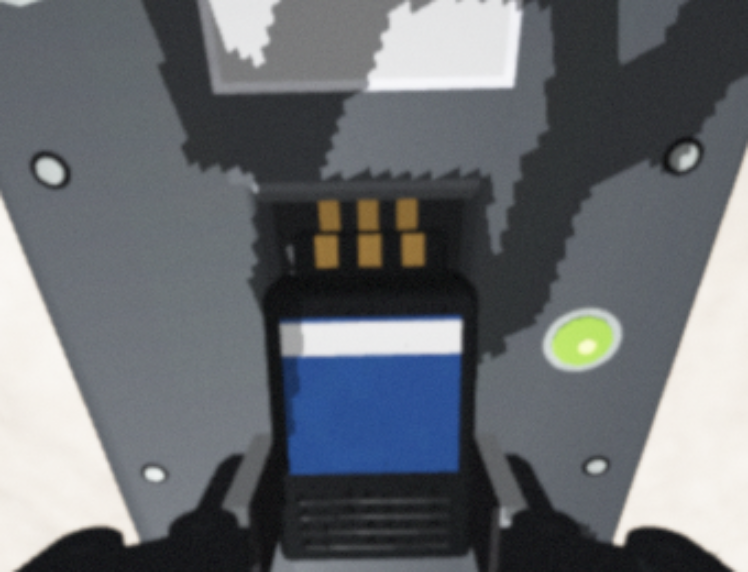

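The crop shows the pack centred on the bay: the pack contacts are at column 369.5, the bay contacts at 368, and the axes agree to within about 0.3 mm.

```bash
python3 nudge.py '[[0.001,0,0.0028,0,0,-0.005],[0.002,0,0.0056,0,0,-0.005],[0.0034,0,0.0094,0,0,-0.005],[0.0034,0,0.0094,0,0,-0.005]]'; python3 nudge.py '[[0,0,0,0,0,0],[0,0,0,0,0,0]]'
```

```text
clock: 7.75
tcp_pos: [0.513, -0.0288, 0.0743]
orientation: [0.089, 0.85, 0.496, -0.151]
wrist_force: [-0.2, 1.0, -1.4]
finger_gap: 0.0448
grip_force: 61.4
clock: 8.0
tcp_pos: [0.5134, -0.0287, 0.0748]
orientation: [0.09, 0.85, 0.496, -0.151]
wrist_force: [0.3, 0.5, -1.5]
finger_gap: 0.0448
grip_force: 61.4
```

```bash
python3 nudge.py '[[0.0003,0,0.001,0,0,0],[0.0006,0,0.0017,0,0,0],[0.0006,0,0.0017,0,0,0]]'; python3 nudge.py '[[0.0003,0,0.0007,0,0,0],[0.0003,0,0.001,0,0,0],[0.0003,0,0.001,0,0,0]]'
```

```text
clock: 8.38
tcp_pos: [0.5133, -0.0288, 0.0728]
orientation: [0.089, 0.85, 0.496, -0.151]
wrist_force: [0.6, -0.3, -0.4]
finger_gap: 0.0447
grip_force: 61.4
clock: 8.75
tcp_pos: [0.5133, -0.0288, 0.0718]
orientation: [0.09, 0.85, 0.496, -0.151]
wrist_force: [0.1, -0.1, -1.4]
finger_gap: 0.0449
grip_force: 61.5
```

Toe should be near the floor; feel for it in 1 mm steps.

```bash
python3 nudge.py '[[0.0003,0,0.0009,0,0,0],[0.0003,0,0.0009,0,0,0],[0.0003,0,0.0009,0,0,0]]'; python3 nudge.py '[[0.0003,0,0.0009,0,0,0],[0.0003,0,0.0009,0,0,0],[0.0003,0,0.0009,0,0,0]]'
```

```text
clock: 9.12
tcp_pos: [0.5133, -0.029, 0.0712]
orientation: [0.09, 0.85, 0.496, -0.151]
wrist_force: [-1.3, -0.7, 3.9]
finger_gap: 0.0445
grip_force: 62.0
clock: 9.5
tcp_pos: [0.5132, -0.0292, 0.0708]
orientation: [0.09, 0.85, 0.496, -0.151]
wrist_force: [-3.1, -1.3, 8.2]
finger_gap: 0.0443
grip_force: 62.5
```

```bash
python3 nudge.py '[[-0.0003,0,-0.001,0,0,0],[0.0016,0,-0.0017,0,0,0],[0.0035,0,-0.0024,0,0,0],[0.0054,0,-0.003,0,0,0],[0.0054,0,-0.003,0,0,0]]'; python3 nudge.py '[[0.0009,0,-0.0003,0,0,0],[0.0019,0,-0.0007,0,0,0],[0.0019,0,-0.0007,0,0,0]]'
```

```text
clock: 10.12
tcp_pos: [0.5167, -0.0237, 0.0711]
orientation: [0.09, 0.85, 0.496, -0.151]
wrist_force: [-2.2, -2.1, 5.9]
finger_gap: 0.045
grip_force: 62.0
clock: 10.5
tcp_pos: [0.5176, -0.0221, 0.0711]
orientation: [0.09, 0.85, 0.496, -0.151]
wrist_force: [-1.2, -2.8, 5.0]
finger_gap: 0.0442
grip_force: 62.0
```

```bash
python3 nudge.py '[[0.0009,0,-0.0003,0,0,0],[0.0009,0,-0.0003,0,0,0],[0.0009,0,-0.0003,0,0,0]]'; python3 nudge.py '[[0.0009,0,-0.0003,0,0,0],[0.0009,0,-0.0003,0,0,0],[0.0009,0,-0.0003,0,0,0]]'
python3 - <<'E'
from h import *
w=cam('wrist','wrist6'); i=w['image']
cv2.imwrite('pics/w6c.png',cv2.resize(i[40:300,150:490,::-1],None,fx=2.2,fy=2.2))
E
```

```text
clock: 10.88
tcp_pos: [0.5181, -0.0213, 0.0712]
orientation: [0.09, 0.85, 0.496, -0.151]
wrist_force: [-1.4, -2.3, 6.2]
finger_gap: 0.0444
grip_force: 62.0
clock: 11.25
tcp_pos: [0.5184, -0.0207, 0.0712]
orientation: [0.09, 0.85, 0.496, -0.151]
wrist_force: [-2.2, -4.1, 6.1]
finger_gap: 0.0447
grip_force: 62.0
```

View pics/w6c.png

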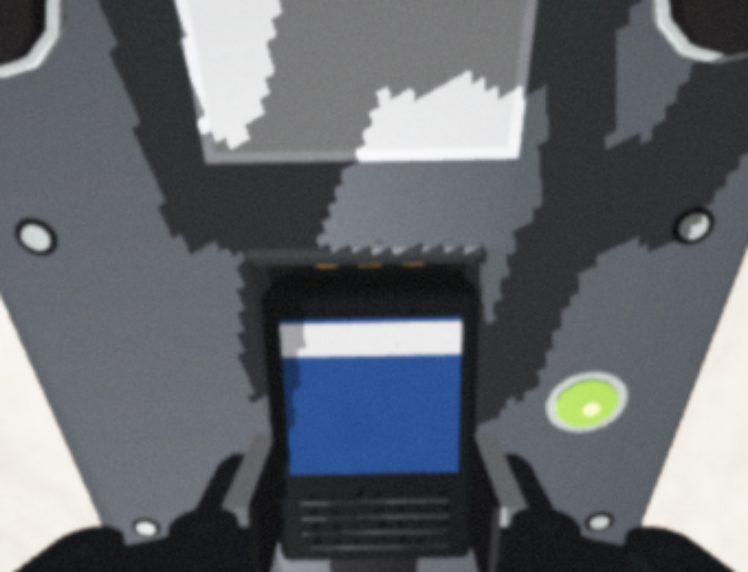

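The crop shows the toe's contacts almost hidden under the lip (row 262) and the pack centred. The force toward the lip is rising, so the toe is hooked. Next I'll rock the pack down to about 15 degrees and release it.

```bash
python3 nudge.py '[[-0.0006,0,0.0018,0,0.03,0],[-0.0012,0,0.0036,0,0.06,0],[-0.0018,0,0.0055,0,0.09,0],[-0.0018,0,0.0055,0,0.09,0]]'; python3 nudge.py '[[0,0,0,0,0,0]]'
```

```text
clock: 11.8
tcp_pos: [0.5166, -0.0239, 0.0668]
orientation: [0.068, 0.857, 0.499, -0.112]
wrist_force: [-2.5, -2.8, 6.4]
finger_gap: 0.0446
grip_force: 62.2
clock: 11.92
tcp_pos: [0.5167, -0.0239, 0.0668]
orientation: [0.068, 0.856, 0.499, -0.113]
wrist_force: [-1.3, -3.6, 7.4]
finger_gap: 0.0447
grip_force: 62.2
```

```bash
python3 nudge.py '[[0,0,0,0,0,0],[0,0,0,0,0,0],[0,0,0,0,0,0]]' 0.075; python3 nudge.py '[[0,0,-0.03,0,0,0],[0,0,-0.07,0,0,0],[0,0,-0.07,0,0,0]]'
python3 - <<'E'
from h import *
w=cam('wrist','wrist7'); i=w['image']; cam('side','side7'); cam('scene','scene7')
cv2.imwrite('pics/w7c.png',cv2.resize(i[40:340,120:520,::-1],None,fx=2,fy=2))
delta((.5,-.0545,.13),1.0726,0)
E
```

```text
clock: 12.3
tcp_pos: [0.5164, -0.023, 0.0659]
orientation: [0.067, 0.856, 0.5, -0.113]
wrist_force: [-0.8, -0.2, 0.7]
finger_gap: 0.0747
grip_force: 0.0
clock: 12.68
tcp_pos: [0.5277, -0.0069, 0.1366]
orientation: [0.069, 0.856, 0.5, -0.11]
wrist_force: [0.2, -0.8, 0.1]
finger_gap: 0.075
grip_force: 0.0
delta [-0.0507  0.0017  0.0168] [-0.0006  0.2631 -0.0159] | 0.05339604203613673 0.26353101350212443
```

View pics/w7c.png

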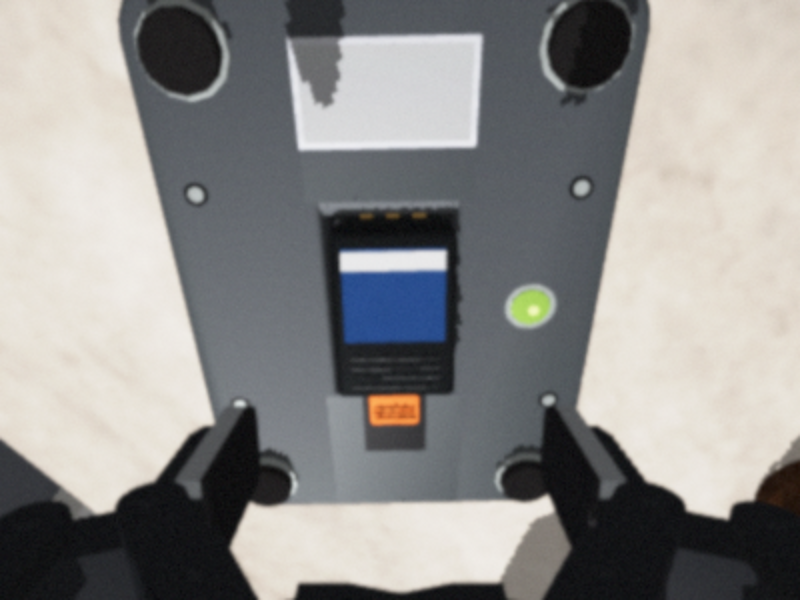

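The crop shows the pack lying in the bay with its toe contacts just below the lip (row 215), and its heel end (row 392) against the orange catch nose (row 410). It is straight and ready to press.

Run:
```python
from h import *
delta((.5104,-.0355,.105),1.0726,0)
```

```text
delta [-0.0232  0.0014  0.0353] [-0.0006  0.2631 -0.0159] | 0.04229129222603412 0.26353101350212443
```

```bash
python3 nudge.py '[[-0.012,0.0007,0.017,0,0.13,-0.008],[-0.0232,0.0014,0.0353,0,0.263,-0.016],[-0.0232,0.0014,0.0353,0,0.263,-0.016],[-0.0232,0.0014,0.0353,0,0.263,-0.016]]' 0 ; python3 nudge.py '[[0,0,0.006,0,0,0],[0,0,0.012,0,0,0],[0,0,0.016,0,0,0],[0,0,0.016,0,0,0]]'; python3 -c "
from h import *
delta((.5104,-.0355,.07),1.0726,0)"
```

```text
clock: 13.32
tcp_pos: [0.5105, -0.0358, 0.1052]
orientation: [-0.0, 0.86, 0.51, -0.001]
wrist_force: [-0.0, -0.1, 0.1]
finger_gap: 0.0017
grip_force: 0.0
clock: 13.82
tcp_pos: [0.5107, -0.0352, 0.0892]
orientation: [-0.0, 0.859, 0.511, -0.0]
wrist_force: [-0.3, 0.1, 0.0]
finger_gap: -0.0002
grip_force: 0.0
delta [-0.0004 -0.0001  0.0192] [-0.0006  0.0001  0.0005] | 0.01924572508258389 0.0007744711183313609
```

```bash
for i in 1; do python3 nudge.py '[[0,0,0.003,0,0,0],[0,0,0.006,0,0,0],[0,0,0.009,0,0,0],[0,0,0.009,0,0,0]]'; done; python3 nudge.py '[[0,0,0.002,0,0,0],[0,0,0.004,0,0,0],[0,0,0.004,0,0,0]]'; python3 nudge.py '[[0,0,0.002,0,0,0],[0,0,0.004,0,0,0],[0,0,0.004,0,0,0]]'
```

```text
clock: 14.32
tcp_pos: [0.5111, -0.0365, 0.0814]
orientation: [0.001, 0.86, 0.511, -0.0]
wrist_force: [-1.2, -3.5, 6.0]
finger_gap: -0.0002
grip_force: 2.5
clock: 14.7
tcp_pos: [0.511, -0.0356, 0.0766]
orientation: [0.0, 0.86, 0.511, 0.0]
wrist_force: [-0.5, -0.4, 1.1]
finger_gap: -0.0003
grip_force: 0.1
clock: 15.08
tcp_pos: [0.5109, -0.0355, 0.0725]
orientation: [-0.0, 0.86, 0.511, 0.0]
wrist_force: [0.7, -0.6, 1.0]
finger_gap: 0.0003
grip_force: 0.2
```

```bash
python3 nudge.py '[[0,0,0.0015,0,0,0],[0,0,0.003,0,0,0],[0,0,0.003,0,0,0]]'; python3 nudge.py '[[0,0,0.001,0,0,0],[0,0,0.0025,0,0,0],[0,0,0.0025,0,0,0]]'
```

```text
clock: 15.45
tcp_pos: [0.511, -0.0354, 0.07]
orientation: [-0.0, 0.86, 0.511, 0.0]
wrist_force: [-1.1, 0.3, 4.0]
finger_gap: -0.0001
grip_force: 2.2
clock: 15.82
tcp_pos: [0.5111, -0.0354, 0.07]
orientation: [0.001, 0.86, 0.511, 0.001]
wrist_force: [-8.0, 1.1, 24.5]
finger_gap: -0.0003
grip_force: 12.3
```

```bash
python3 nudge.py '[[0,0,-0.02,0,0,0],[0.02,0,-0.06,0,0,0],[0.05,0,-0.08,0,0,0],[0.05,0,-0.08,0,0,0],[0.05,0,-0.08,0,0,0]]'
python3 - <<'E'
from m import *
w=cam('wrist','wrist8'); i=w['image']; s=cam('side','side8'); a=cam('scene','scene8')
u,v=np.int32(proj(w,(.5209,-.0162,.042))); print(u,v)
u=max(160,min(480,u)); v=max(120,min(280,v))
A=cv2.resize(i[v-120:v+120,u-160:u+160,::-1],None,fx=2.5,fy=2.5); cv2.imwrite('pics/w8c.png',A)
B=np.array([.5209,-.0162,.024]); ex=np.array([np.cos(-2.069),np.sin(-2.069),0]); ey=np.array([-ex[1],ex[0],0])
bay=lambda X:np.array([(X-B)@ex,(X-B)@ey,X[2]-.024])*1e3
for n,lo,hi,z in(('label',(100,120,60),(125,255,255),.048),('orange',(3,150,90),(20,255,255),.046)):
  for nm in('wrist7','wrist8'):
    c=load(nm); k=hsv(c,lo,hi)[0]; b=cv2.boxPoints(cv2.minAreaRect(k)); print(n,nm,np.array([bay(onz(c,q,z)) for q in b]))
  c7,c8=w,load('side8')
k1=hsv(w,(100,120,60),(125,255,255))[0];print([ (cv2.contourArea(k)) for k in hsv(s,(100,120,40),(125,255,255))[:3]])
E
```

```text
clock: 16.45
tcp_pos: [0.5341, 0.0083, 0.1464]
orientation: [-0.0, 0.86, 0.511, -0.0]
wrist_force: [-0.2, -0.4, 1.1]
finger_gap: 0.0001
grip_force: 0.0
318 235
label wrist7 [[-18.7679 -18.5339  24.    ]
 [-18.021   20.6367  24.    ]
 [ 13.1591  21.5194  24.    ]
 [ 12.2947 -20.7158  24.    ]]
label wrist8 [[-15.8678 -18.0207  24.    ]
 [-15.8901  20.2171  24.    ]
 [  5.0526  20.7201  24.    ]
 [  5.077  -18.4966  24.    ]]
orange wrist7 [[ 40.5884 -10.895   22.    ]
 [ 41.0514  10.4843  22.    ]
 [ 58.0601  10.5231  22.    ]
 [ 57.5633 -11.6454  22.    ]]
orange wrist8 [[-38.6086  -7.8802  22.    ]
 [-38.6086  -7.8802  22.    ]
 [-38.6086  -7.8802  22.    ]
 [-38.6086  -7.8802  22.    ]]
[59.0]
```

View pics/w8c.png

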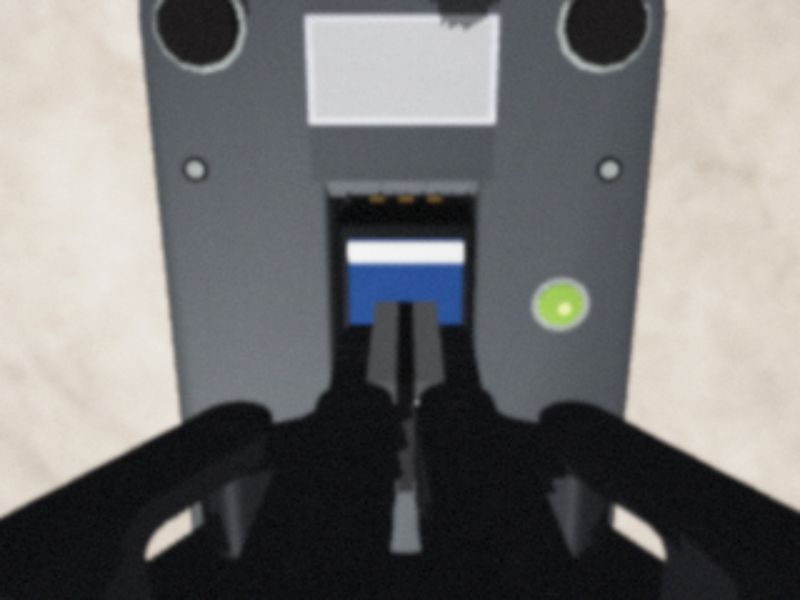

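The label lies flat and centred in the bay, but the fingers hide the catch. I'll back off with the gripper open and look again.

```bash
python3 nudge.py '[[0.03,0,-0.02,0,0,0],[0.06,0,-0.02,0,0,0],[0.06,0,-0.02,0,0,0],[0.06,0,-0.02,0,0,0]]' 0.085
python3 - <<'E'
from m import *
w=cam('wrist','wrist9'); i=w['image']
u,v=np.int32(proj(w,(.509,-.037,.042))); print(u,v)
u=max(160,min(480,u)); v=max(120,min(280,v))
cv2.imwrite('pics/w9c.png',cv2.resize(i[v-120:v+120,u-160:u+160,::-1],None,fx=2.5,fy=2.5))
B=np.array([.5209,-.0162,.024]); ex=np.array([np.cos(-2.069),np.sin(-2.069),0]); ey=np.array([-ex[1],ex[0],0])
bay=lambda X:np.array([(X-B)@ex,(X-B)@ey,X[2]-.024])*1e3
c=w
for n,lo,hi,z in(('label',(100,120,60),(125,255,255),.048),('orange',(3,150,90),(20,255,255),.046)):
    k=hsv(c,lo,hi)[0]; b=cv2.boxPoints(cv2.minAreaRect(k)); print(n,np.array([bay(onz(c,q,z)) for q in b]))
q=[cv2.boxPoints(cv2.minAreaRect(hsv(x,(100,120,60),(125,255,255))[0])).mean(0) for x in (w,load('side8'))]
print('label tri',bay(tri((w,q[0]),(load('side8'),q[1]))[0]))
a=[load('scene0'),load('side0')]; b=[load('scene8'),load('side8')]
for (n,u) in((0,(280,187)),(0,(399,177)),(1,(278,193)),(1,(376,136)),(1,(396,137))):
    s=np.s_[u[1]-14:u[1]+14,u[0]-14:u[0]+14]; print(n,u,np.abs(a[n]['image'][s].astype(int)-b[n]['image'][s]).mean())
E
```

```text
clock: 17.1
tcp_pos: [0.5626, 0.0604, 0.1665]
orientation: [-0.0, 0.86, 0.511, -0.001]
wrist_force: [0.3, -0.0, 0.2]
finger_gap: 0.0724
grip_force: 0.0
318 302
label [[-15.1456 -17.9865  24.    ]
 [-15.1462  20.4534  24.    ]
 [ 10.5316  20.972   24.    ]
 [ 10.5351 -18.5134  24.    ]]
orange [[ 35.6505 -11.0084  22.    ]
 [ 35.6472  10.4021  22.    ]
 [ 57.9707  10.603   22.    ]
 [ 57.9754 -11.2847  22.    ]]
label tri [ 1.5197  0.9633 17.1359]
0 (280, 187) 3.625425170068027
0 (399, 177) 16.14625850340136
1 (278, 193) 2.7614795918367347
1 (376, 136) 18.259778911564627
1 (396, 137) 21.68877551020408
```

View pics/w9c.png

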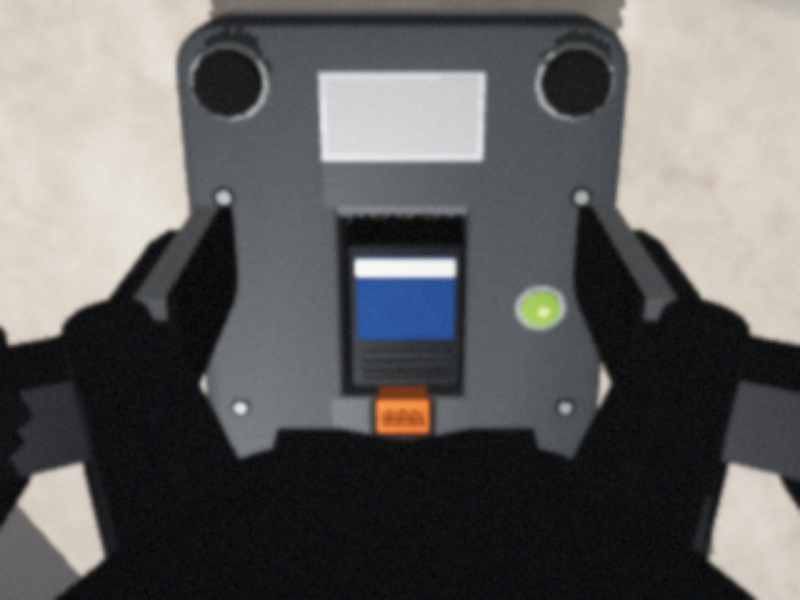

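The pack lies flat and straight in the bay. The orange nose (row 392) is out over the heel ledge and the thumb grip is back at its rest extent. The press met solid resistance at 48 mm, the finished height.

```bash
python3 -c "
from workcell import env; print(env.hand_in())"
```

```text
the job is handed in; nothing more can be done
None
```

I put the pack in label up, with its toe under the lip and the heel pressed down flat. The last wrist picture shows the orange catch back over the heel; I handed the job in at about 17 s and the result was not reported. I did not re-measure the mug, salt shaker and spice jar at the end; the arm passed well above the shaker and jar and stayed well clear of the mug.

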